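Ruler out of the half-open desk drawer

TASK

Pull the upper drawer of the desktop unit out to its stop and take out the aluminium ruler: it is longer than the opening, so tip its near end up over the drawer front and draw it out on the slant from under the unit's top. Finish while holding it still in the gripper, the whole ruler at least 5 cm above the unit's top and touching nothing else; do not put it down. Leave the eraser and the staple box in the drawer, and the other things on the desk and on the unit where they stand.

Things in the scene. Friction and masses are not known exactly. Their poses are not given: they have to be found in the camera images.
- unit: Grey two-drawer desktop unit, fixed on the desk: 275 wide (its y), 370 deep (its x), 146 high, walls 6 thick. Origin: at desk height under the middle of its front edge; x points to its back, so the white drawer fronts face -x, towards the robot. The low bottom front (up to 50 high, with a knob) does not open; the deep upper drawer, above it, does.
- unit_lip (a point): Middle of the lower front edge of the unit's top panel, 140 above the desk, at the unit's x = 0; axes as the unit's. The panel is 6 thick and covers everything behind this edge, so the drawer stays part-way under it.
- drawer (a joint): How far the upper drawer is out, in m: 0 shut, 0.190 at its stop. It slides along the unit's -x with about 1.5 N of friction, stays where left and starts ajar, about 0.1 to 0.12. At its stop the opening between the drawer front's inner face and the front edge of the unit's top is 190 mm long. Inside (dark): floor 60 above the desk, 352 long, 244 wide; side and back walls 45 high above the floor.
- drawer_edge (a point): Middle (also of its thickness) of the top edge of the upper drawer's front, 128 above the desk; axes as the unit's. The front is 12 thick, 271 wide, 54 to 128 above the desk, and can be pinched over its top edge; a knob of 16 mm diameter sticks out 16 mm from the middle of its outer face, 85 above the desk.
- ruler: Aluminium safety ruler lying flat on the upper drawer's floor, lengthways (within 0.1 rad), far half under the unit's top: 300 long (its x), 36 wide (y), blade 4 thick, with a rib 14 wide along its whole middle, top 18 above the underside: pinch the rib from above. 0.13 kg, balanced at its middle. Origin: middle of its underside. Its -x end is the near one, 5 to 50 mm behind the drawer front's inner face.
- ruler_end_a (a point): The ruler's near end (its x = -150), 4 above its underside
- eraser: Eraser, 55 x 20 x 12, lying in the upper drawer near its left wall (+y); origin under its middle
- staples: Small cardboard staple box, 53 x 26 x 20, lying in the upper drawer near its right wall (-y); origin under its middle
- lighthouse: The small wooden lighthouse figure, 121 high, base 64 across, on the desk beside the drawer on its left-hand side (+y); origin: centre of its underside
- stapler: Black stapler, 140 x 36 x 45, on the desk beside the drawer on its right-hand side (-y); origin: centre of its underside
- pencup: Dark round pen cup, 82 across, 100 high, pens rising to about 150, on the right of the desk; origin: centre of its underside
- mouse: Black computer mouse, 105 x 60 x 32, on the right of the desk; origin: centre of its underside
- notes: Block of paper notes, 76 x 76 x 30, lying on the drawer unit's top; origin: centre of its underside
Things that resemble listed ones, but are neither listed nor needed, are in the scene too. What is shaped like the stapler but pink or red is not meant.

How it is judged:
On the way, in this order (a step that is already met when the one before it is completed fails the run):
1. the upper drawer is pulled out to its stop (more than 180 mm of 190) (value of joint drawer above 0.18 m), for 0.2 s.
2. the ruler slants through the opening: its near end is raised above the drawer front while its middle is low and its far end still under the unit's top (height (world z) of ruler_end_a above 0.13 m and height (world z) of ruler below 0.135 m and x of ruler in the frame of unit above -0.125 m), for 0.1 s.
At the end, for the whole second after the job is handed in: The fingers hold the ruler still (over 1 N, under 30 mm/s), all of it 50 mm or more above the unit's top (the steeper, the higher its middle), touching nothing else; eraser and staple box lie in the drawer; the other things within 30 mm of their places (((angle between ruler's own x axis and vertical between 1.369 and 1.772 rad and height (world z) of ruler above 0.19 m) or (angle between ruler's own x axis and vertical between 1.159 and 1.982 rad and height (world z) of ruler above 0.22 m) or (angle between ruler's own x axis and vertical between 0.927 and 2.214 rad and height (world z) of ruler above 0.25 m) or (angle between ruler's own x axis and vertical between 0.644 and 2.498 rad and height (world z) of ruler above 0.28 m) or height (world z) of ruler above 0.31 m) and contact force between ruler and the fingers above 1 N and contact force between ruler and unit below 0.05 N and linear speed of ruler below 0.03 m/s and angular speed of ruler below 0.2 rad/s and contact force between ruler and lighthouse below 0.05 N and contact force between ruler and stapler below 0.05 N and contact force between ruler and pencup below 0.05 N and contact force between ruler and mouse below 0.05 N and contact force between ruler and notes below 0.05 N and distance of each of lighthouse, stapler, pencup, mouse, notes from where it was at the start of the episode below 0.03 m and x of eraser in the frame of drawer_edge between 0.005 and 0.36 m and y of eraser in the frame of drawer_edge between -0.125 and 0.125 m and z of eraser in the frame of drawer_edge between -0.075 and -0.03 m and x of staples in the frame of drawer_edge between 0.005 and 0.36 m and y of staples in the frame of drawer_edge between -0.125 and 0.125 m and z of staples in the frame of drawer_edge between -0.075 and -0.03 m); the arm keeps its last pose, push and grip.
It fails at once if one of the other things on the desk or on the unit is shifted by more than 50 mm or tipped over (distance of any of lighthouse, stapler, pencup, mouse, notes from where it was at the start of the episode above 0.05 m or angle between any of lighthouse, stapler, pencup, mouse, notes's own z axis and vertical above 0.6 rad).
It also fails if it takes over 54 s, if anything falls off the work surface, if the arm or the gripper's body presses on something with over 40 N, if the wrist force passes 120 N, or if a joint passes its speed limit or range.

ROBOT

A 6-joint arm with a two-finger parallel gripper is mounted at the origin on the work surface. World frame = base frame: x ahead of the robot, y to its left, z up, the work surface at z = 0. Lengths are in m, angles in rad, forces in N, time in s.
With the tool pointing down it reaches from about 0.35 to 0.775 m from the base axis. Payload 5.5 kg.
Tool frame: the origin (TCP) lies at the very end of the fingers, on their centre line; the grasp point (between the pads) lies 19 mm behind it; z points along the fingers, y is the direction in which the jaws open and shut (so a half turn about z gives the same grasp; the last joint's range is limited). The gripper opens to 85 mm and grips with 20 to 120 N. Pads are 22 mm wide; open, the fingers measure 114 mm over their backs; the gripper's body (76 mm by 85 mm) begins 54 mm behind the grasp point. The pads swing forward as they close: fully open they stand 13 mm farther back than shut.
Start: joints at [-1.397, 0.313, 0.046, 1.304, 0, 1.431], TCP at [0.177, -0.547, 0.231] pointing down, gripper open.
Joint ranges: [-2.76, 2.76], [-0.86, 1.69], [-1.03, 1.26], [-2.2, 2.34], [-1.47, 1.5], [-3.14, 3.14]. Speed limits (rad/s): [2.57, 2.57, 3.14, 3.14, 3.14, 3.14].

INTERFACE

Orientations are given as a unit quaternion [w, x, y, z].
In Python, from workcell import get_state, imaging, env, spotter gives the robot as it stands.
- The arm moves only by the tool play_rows, never from a script. Its argument "moves" is a list of rows, each an object with "claw": the finger opening in cm, from 0 to 8.54; "delta_pos": the shift along the tool's x, y, z in cm, a list of three; "twist": the turn about the tool's z in degrees. A call has 1 to 12 rows; each row is the pose to reach, as a shift and turn from the pose commanded when the call began, along the tool's axes at that moment; what a row does not reach only later rows make up. A row lasts 1/8 s, in which the tool goes at most 62.5 mm and 10.7 degrees, less where a joint would pass 70% of its speed; a pose out of reach is approached as far as the arm can. A call with a gripper value outside its range is refused whole. The fingers move at their own pace and stop on an object; "force" is the grip in N (left out, the last holds). Time passes only in rows, so rows that repeat a pose let the fingers close. It gives the time, the measured TCP pose, the force and the opening at its end, in the units of the state.
- get_state(): the state, without advancing time (a new reading comes with each control period).
- imaging.read_camera(name): name is "side" or "top"; returns the picture (480x640x3 uint8, red, green, blue); there is no depth.
- imaging.camera_info(name): a dict with "fx", "fy", "cx", "cy" (pixels), "k1" (the pictures are not rectified: a ray, as slopes to the right and down, at radius r is drawn at 1 + k1 r^2 times it, then the intrinsics apply), "world_to_cam" (4x4, takes a point from world to camera coordinates). Camera axes: x right, y down, z forward; pixel columns grow to the right and rows downward; lengths in m; the calibration is good to about 2 mm. A picture is of the moment at which its call begins. camera_info takes no time and is no camera call.
- env.hand_in(): hands the job in, once; it reports no verdict.
Trained networks look in the newest picture that a camera, given by its name, has taken for a name from the list of things; names that differ only in an ending like _2 or _b are one class to them, and where a whole thing is asked for, a point or a joint stands for the part that bears it (a point fixed in the world has none). Each returns a list of dicts, best first, with "conf" (0 to 1); they miss things now and then, are a little off and sometimes report something else, mostly with a low value. They report only what shows in the picture. A call takes as long as a camera call. They do not tell look-alikes from the thing itself.
- spotter.spot_in(camera, query): "extent" ([left, top, right, bottom] in pixels, round what is visible of it).
The state is a dict: "clock": time; "joint_pos": joint angles; "qvel": joint speeds; "tau": joint torques, N m; "tcp_pos": TCP position; "orientation": TCP orientation; "wrist_force": force on the tool from outside, world axes, zero at the start; "ft_torque": the same for the moment, N m; "finger_gap": finger opening in m.
Only numpy, scipy, OpenCV 4.12 (cv2) and the standard library are available. Lean on these libraries where they do the work, as an engineer would, in place of code of your own. Each camera call takes 0.05 s, during which the arm holds its last target. There are 200 camera calls.

## Working session

There is one attempt and no reset: what is moved stays moved. The work goes in short steps, Python scripts to look and compute and a tool call to move; the robot and the scene stay as the last step left them, time stands still between calls to the robot, and variables do not carry over. Pictures are saved under pics/ and viewed, about 8 in all and at most 12, crops included, and the job is handed in when it is done.

Besides the shell and the picture viewer there is one more tool, called after "Emit:" as name([rows], argument=value, ...), one row to a line, values as JSON. play_rows: Moves the arm, as the interface text tells. Its arguments: {"type":"object","properties":{"moves":{"type":"array"},"force":{"type":"number"}},"required":["moves"]}

```bash
ls; mkdir -p pics
cat > h.py <<'E'
import numpy as np, cv2
from workcell import get_state, imaging, env, spotter
def cam(n):
    c=imaging.camera_info(n); M=np.array(c["world_to_cam"]); return c,M
def proj(n,P):
    c,M=cam(n); P=np.atleast_2d(P); q=P@M[:3,:3].T+M[:3,3]; s=q[:,:2]/q[:,2:]
    s=s*(1+c["k1"]*(s**2).sum(1,keepdims=True)); return s*[c["fx"],c["fy"]]+[c["cx"],c["cy"]]
def atz(n,px,z):
    "world point at height z seen at pixel"
    c,M=cam(n); d=(np.array(px,float)-[c["cx"],c["cy"]])/[c["fx"],c["fy"]]; s=d.copy()
    for _ in range(20): s=d/(1+c["k1"]*(s@s))
    R=M[:3,:3]; o=-R.T@M[:3,3]; v=R.T@np.r_[s,1]; return o+v*(z-o[2])/v[2]
def snap(n,f=None,crop=None,scale=1):
    im=imaging.read_camera(n)
    if f:
        o=im if crop is None else im[crop[1]:crop[3],crop[0]:crop[2]]
        cv2.imwrite("pics/"+f,cv2.resize(o,None,fx=scale,fy=scale,interpolation=cv2.INTER_CUBIC)[:,:,::-1])
    return im
E
python3 - <<'E'
from h import *
for n in("side","top"):
    snap(n,n+"0.png"); c,M=cam(n); print(n,c["fx"],c["k1"],(-M[:3,:3].T@M[:3,3]).round(3),M[:3,:3].round(2).tolist())
for n in("top","side"):
  for q in("unit","drawer","ruler","eraser","staples","lighthouse","stapler"):
    print(n,q,[(np.round(d["extent"]).astype(int).tolist(),round(d["conf"],2)) for d in spotter.spot_in(n,q)][:3])
print(get_state())
E
```

```text
pics
side 458.20753802218405 -0.07493015695406882 [0.112 0.501 0.736] [[-0.79, -0.61, -0.02], [-0.39, 0.53, -0.75], [0.47, -0.59, -0.66]]
top 624.8856224661583 0.028342139086870506 [ 0.429 -0.071  1.375] [[-0.03, -1.0, 0.0], [-0.99, 0.03, -0.11], [0.11, -0.0, -0.99]]
top unit [([191, 21, 376, 276], 0.9), ([236, 196, 370, 276], 0.18)]
top drawer [([235, 197, 374, 280], 0.79)]
top ruler [([290, 204, 314, 251], 0.78)]
top eraser [([247, 222, 260, 249], 0.79), ([489, 196, 542, 238], 0.4)]
top staples [([341, 214, 355, 240], 0.91)]
top lighthouse [([189, 273, 223, 302], 0.76)]
top stapler [([385, 197, 429, 254], 0.95), ([379, 329, 440, 374], 0.84), ([396, 116, 446, 170], 0.72)]
side unit [([105, 152, 358, 310], 0.91)]
side drawer [([245, 199, 356, 313], 0.89), ([207, 204, 261, 247], 0.43), ([414, 201, 456, 231], 0.28)]
side ruler [([263, 232, 316, 262], 0.98)]
side eraser []
side staples [([108, 148, 359, 307], 0.63), ([318, 216, 336, 236], 0.57)]
side lighthouse [([264, 321, 299, 375], 0.57)]
side stapler [([334, 202, 379, 227], 0.84), ([303, 165, 322, 205], 0.82), ([424, 250, 461, 276], 0.78)]
{'clock': 0.8, 'joint_pos': array([-1.39660776e+00,  3.13128157e-01,  4.61363251e-02,  1.30361189e+00,
        5.07790338e-07,  1.43121247e+00]), 'qvel': array([-2.25353867e-04,  6.52328152e-04,  4.39513981e-04, -1.27421860e-03,
       -1.23776833e-03, -5.96604512e-05]), 'tau': array([-7.42354005e-04, -4.80390966e+01,  2.98794115e+01, -1.30433409e-04,
       -1.67107974e-04,  3.02247281e-05]), 'tcp_pos': array([ 0.17748239, -0.54697947,  0.23137898]), 'orientation': array([9.62811708e-05, 9.87718575e-01, 1.56243421e-01, 1.91999048e-06]), 'wrist_force': array([-0.11103848, -0.23678409, -0.36602687]), 'ft_torque': array([ 0.04802676, -0.0344728 ,  0.00814401]), 'finger_gap': 0.08568941183771445}
```

View pics/top0.png

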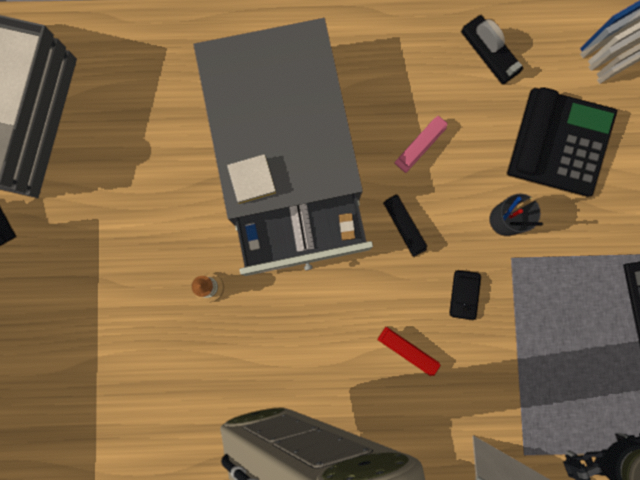

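View pics/side0.png

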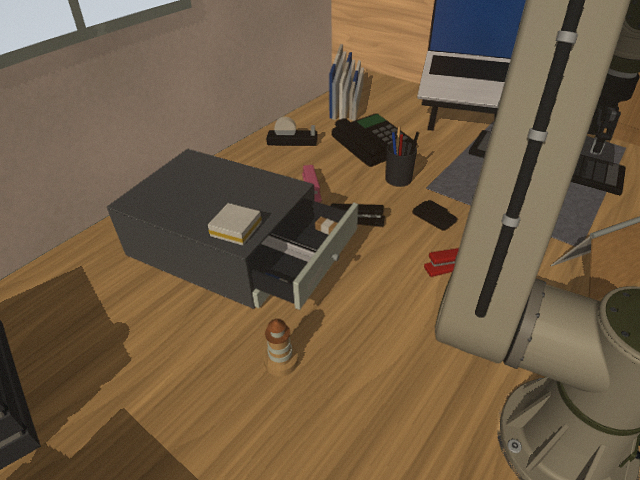

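The top view shows the unit's top corners at about (194,44), (326,18), (361,190) and (229,219). The drawer front's edge runs from (239,272) to (372,244), the ruler is at about (302,228), and the eraser and staple box lie to its left and right. The side view agrees.

Run:
```python
from h import *
from scipy.optimize import least_squares
uv=np.array([(194,44),(326,18),(361,190),(229,219)],float)
loc=np.array([(.37,.1375,.146),(.37,-.1375,.146),(0,-.1375,.146),(0,.1375,.146)])
def W(p,L): c,s=np.cos(p[2]),np.sin(p[2]); L=np.atleast_2d(L); return np.c_[p[0]+c*L[:,0]-s*L[:,1],p[1]+s*L[:,0]+c*L[:,1],L[:,2]]
r=least_squares(lambda p:(proj("top",W(p,loc))-uv).ravel(),[.6,0,.1]);p=r.x;print(p,np.abs(r.fun).max())
# side view check
print(proj("side",W(p,loc)).round())
def L(P): d=P-np.r_[p[:2],0]; c,s=np.cos(p[2]),np.sin(p[2]); return np.array([c*d[0]+s*d[1],-s*d[0]+c*d[1],d[2]])
for n,px,z in[("front L","239,272",.128),("front R","372,244",.128)]:
    P=atz("top",eval(px),z);print(n,P.round(3),L(P).round(3))
np.save("unit.npy",p)
im=snap("top","top1.png",(225,190,385,290),5)
im=snap("side","side1.png",(230,190,390,310),5)
```

```text
[ 0.63206752 -0.03419446  0.17596601] 2.253437153403638
[[107. 207.]
 [188. 149.]
 [315. 184.]
 [246. 259.]]
front L [0.503 0.083 0.128] [-0.106  0.138  0.128]
front R [ 0.552 -0.185  0.128] [-0.105 -0.134  0.128]
```

View pics/top1.png

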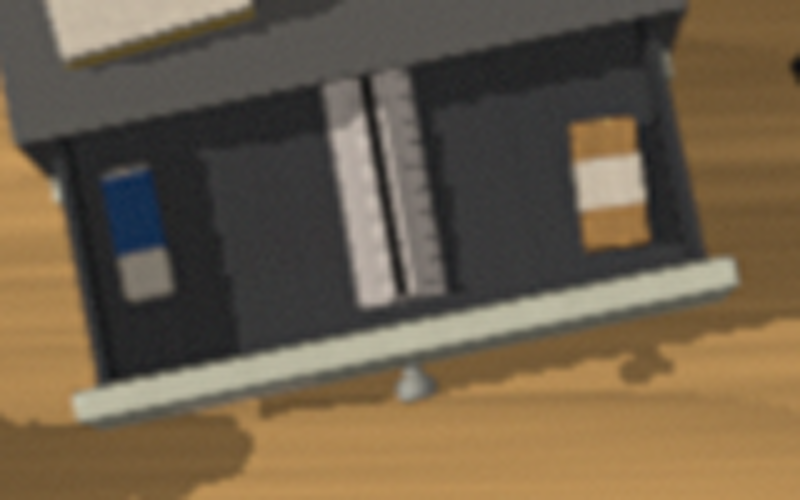

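Crop of the drawer: the ruler's near-end blade corners are at about (297.4,251.4) and (313,248.6) in full-picture pixels, and the blade meets the lip at (290,207) and (306.6,203.6). The path to it is clear.

```bash
cat >> h.py <<'E'
p=np.load("unit.npy")
def L(P): d=P-np.r_[p[:2],0]; c,s=np.cos(p[2]),np.sin(p[2]); return np.array([c*d[0]+s*d[1],-s*d[0]+c*d[1],d[2]])
def W(l): c,s=np.cos(p[2]),np.sin(p[2]); return np.array([p[0]+c*l[0]-s*l[1],p[1]+s*l[0]+c*l[1],l[2]])
def totool(P):
    "cm shift along the tool axes to world point P"
    from scipy.spatial.transform import Rotation as R
    st=get_state(); q=np.array(st["orientation"]); r=R.from_quat(q[[1,2,3,0]])
    return (r.inv().apply(np.array(P)-st["tcp_pos"])*100).round(2), r.as_matrix()
E
python3 - <<'E'
from h import *
pts=[atz("top",a,.064) for a in[(297.4,251.4),(313,248.6),(290,207),(306.6,203.6)]]
for P in pts: print(P.round(4),L(P).round(4))
for a in [(240,273.5),(371.5,246),(239.5,269),(371,242)]: P=atz("top",a,.128);print("front",L(P).round(4))
for l in[(-.06,.03,.2),(-.06,0.03,.095),(-.19,.0,.1)]: print(l,W(l).round(4),totool(W(l))[0])
print(totool([0,0,0])[1].round(3))
E
```

```text
[ 0.5471 -0.0329  0.064 ] [-0.0834  0.0162  0.064 ]
[ 0.5521 -0.0659  0.064 ] [-0.0843 -0.0172  0.064 ]
[ 0.6421 -0.0195  0.064 ] [0.0125 0.0127 0.064 ]
[ 0.6484 -0.0549  0.064 ] [ 0.0125 -0.0233  0.064 ]
front [-0.1095  0.1362  0.128 ]
front [-0.1089 -0.1323  0.128 ]
front [-0.1005  0.1355  0.128 ]
front [-0.1008 -0.133   0.128 ]
(-0.06, 0.03, 0.2) [ 0.5677 -0.0152  0.2   ] [ 53.53 -38.54   3.13]
(-0.06, 0.03, 0.095) [ 0.5677 -0.0152  0.095 ] [ 53.53 -38.54  13.63]
(-0.19, 0.0, 0.1) [ 0.445  -0.0675  0.1   ] [ 40.25 -37.35  13.13]
[[ 0.951  0.309  0.   ]
 [ 0.309 -0.951 -0.   ]
 [-0.     0.    -1.   ]]
```

Emit:
play_rows([
  {"claw": 0, "delta_pos": [54.6, -35.4, 0], "twist": 10.8},
  {"claw": 0, "delta_pos": [54.6, -35.4, 0], "twist": 10.8},
  {"claw": 0, "delta_pos": [54.6, -35.4, 0], "twist": 10.8},
  {"claw": 0, "delta_pos": [54.6, -35.4, 0], "twist": 10.8},
  {"claw": 0, "delta_pos": [54.6, -35.4, 0], "twist": 10.8},
  {"claw": 0, "delta_pos": [54.6, -35.4, 0], "twist": 10.8},
  {"claw": 0, "delta_pos": [54.6, -35.4, 0], "twist": 10.8},
  {"claw": 0, "delta_pos": [54.6, -35.4, 0], "twist": 10.8},
  {"claw": 0, "delta_pos": [54.6, -35.4, 0], "twist": 10.8},
  {"claw": 0, "delta_pos": [54.6, -35.4, 0], "twist": 10.8},
  {"claw": 0, "delta_pos": [54.6, -35.4, 0], "twist": 10.8},
  {"claw": 0, "delta_pos": [54.6, -35.4, 0], "twist": 10.8},
])

```text
clock: 2.4
tcp_pos: [0.5884, -0.0399, 0.2308]
orientation: [-0.0, 0.998, 0.064, -0.0]
wrist_force: [-0.6, -0.8, -0.3]
finger_gap: -0.0
```

Emit:
play_rows([
  {"claw": 0, "delta_pos": [0, 0, 6], "twist": 0},
  {"claw": 0, "delta_pos": [0, 0, 12], "twist": 0},
  {"claw": 0, "delta_pos": [0, 0, 13.6], "twist": 0},
  {"claw": 0, "delta_pos": [-2, 0.1, 13.6], "twist": 0},
  {"claw": 0, "delta_pos": [-3.5, 0.2, 13.6], "twist": 0},
  {"claw": 0, "delta_pos": [-4.5, 0.2, 13.6], "twist": 0},
  {"claw": 0, "delta_pos": [-6, 0.3, 13.6], "twist": 0},
  {"claw": 0, "delta_pos": [-7.5, 0.4, 13.6], "twist": 0},
  {"claw": 0, "delta_pos": [-9, 0.4, 13.6], "twist": 0},
  {"claw": 0, "delta_pos": [-10.5, 0.5, 13.6], "twist": 0},
  {"claw": 0, "delta_pos": [-12, 0.6, 13.6], "twist": 0},
  {"claw": 0, "delta_pos": [-12, 0.6, 13.6], "twist": 0},
])

```text
clock: 3.9
tcp_pos: [0.4668, -0.0624, 0.0948]
orientation: [-0.0, 0.998, 0.062, -0.001]
wrist_force: [0.5, 0.4, -0.2]
finger_gap: 0.0
```

Run:
```python
from h import *
s=get_state(); print(s["clock"],L(s["tcp_pos"]),s["wrist_force"])
snap("top","top2.png",(220,170,400,330),4)
```

```text
3.9 [-0.16763594  0.00115878  0.09477735] [ 0.46234615  0.44392817 -0.23131495]
```

View pics/top2.png

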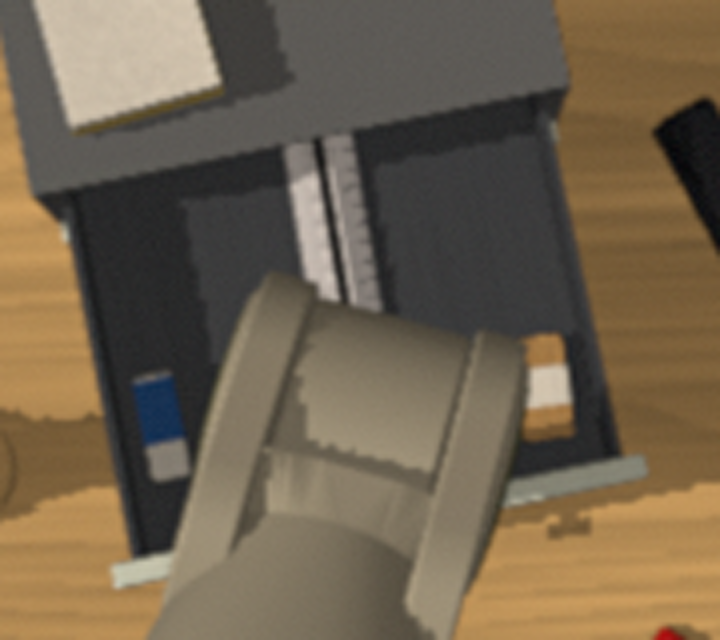

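The drawer is following; the front's inner right corner is at about crop (645,458). I'll creep on to the stop.

Emit:
play_rows([
  {"claw": 0, "delta_pos": [-0.4, 0.0, 0], "twist": 0},
  {"claw": 0, "delta_pos": [-0.8, 0.05, 0], "twist": 0},
  {"claw": 0, "delta_pos": [-1.1, 0.05, 0], "twist": 0},
  {"claw": 0, "delta_pos": [-1.1, 0.05, 0], "twist": 0},
])

```text
clock: 4.45
tcp_pos: [0.4599, -0.0642, 0.0953]
orientation: [-0.001, 0.998, 0.063, 0.002]
wrist_force: [5.3, 2.2, -5.0]
finger_gap: -0.0004
```

Run:
```python
from h import *
s=get_state(); print(s["clock"],L(s["tcp_pos"]),s["wrist_force"])
print(L(atz("top",(381.3,284.7),.128)))
```

```text
4.45 [-0.17474943  0.00063232  0.0952743 ] [ 5.34123655  2.22249263 -5.01590975]
[-0.18845586 -0.1349719   0.128     ]
```

Emit:
play_rows([
  {"claw": 0, "delta_pos": [1, 0, 0], "twist": 0},
  {"claw": 0, "delta_pos": [1, 0, -6], "twist": 0},
  {"claw": 5, "delta_pos": [1, 0, -12], "twist": 0},
  {"claw": 5, "delta_pos": [1, 6, -14], "twist": 0},
  {"claw": 5, "delta_pos": [1, 12, -14], "twist": 0},
  {"claw": 5, "delta_pos": [1, 18, -14], "twist": 0},
  {"claw": 5, "delta_pos": [1, 24, -14], "twist": 0},
  {"claw": 5, "delta_pos": [1, 24, -14], "twist": 0},
])

```text
clock: 5.45
tcp_pos: [0.4983, -0.3057, 0.234]
orientation: [0.0, 0.998, 0.06, -0.001]
wrist_force: [-0.6, 0.9, 0.0]
finger_gap: 0.0501
```

Run:
```python
from h import *
s=get_state(); print(s["clock"],s["tcp_pos"],s["wrist_force"],s["finger_gap"])
snap("top","top3.png",(220,170,400,330),4)
```

```text
5.45 [ 0.49830572 -0.30565194  0.23395459] [-0.58453021  0.9123512   0.02166683] 0.05005630743598295
```

View pics/top3.png

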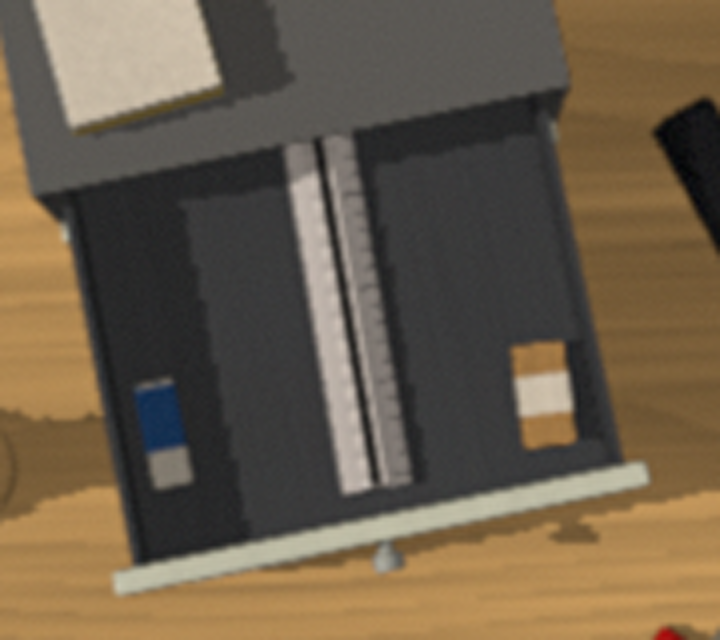

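Ruler near-end corners are at full-picture (305.5,293.8) and (323,290.8), and it meets the lip at (291.3,207) and (308.3,203.3). The drawer is at its stop with the eraser and staples inside.

Run:
```python
from h import *
a=[atz("top",q,.064) for q in[(305.5,293.75),(323,290.75),(291.25,207),(308.25,203.25)]]
n=(a[0]+a[1])/2; f=(a[2]+a[3])/2
print([L(q).round(4) for q in a], np.linalg.norm(a[0]-a[1]))
u=(f-n)/np.linalg.norm(f-n); yaw=np.arctan2(u[1],u[0])
print("near",n,L(n),"yaw",yaw)
G=n+u*.009; G[2]=.067; print("grip",G,L(G))
d,R=totool(G); print(d,"tool yaw",np.arctan2(R[1,0],R[0,0]))
print(L(atz("top",(220+645/4,170+463/4),.128)),L(atz("top",(220+115/4,170+573/4),.128)))
```

```text
[array([-0.1739,  0.0173,  0.064 ]), array([-0.1752, -0.0198,  0.064 ]), array([0.0119, 0.0101, 0.064 ]), array([ 0.0125, -0.0269,  0.064 ])] 0.03711248215736416
near [ 0.46043965 -0.06597057  0.064     ] [-0.17454028 -0.00124036  0.064     ] yaw 0.13775370560123107
grip [ 0.46935439 -0.06473471  0.067     ] [-0.16554685 -0.00158418  0.067     ]
[  0.09 -24.01  16.74] tool yaw 0.12199613171879439
[-0.19047235 -0.13442794  0.128     ] [-0.19031044  0.13415569  0.128     ]
```

Emit:
play_rows([
  {"claw": 5, "delta_pos": [0.1, -6, 0], "twist": -0.9},
  {"claw": 5, "delta_pos": [0.1, -12, 0], "twist": -0.9},
  {"claw": 5, "delta_pos": [0.1, -18, 0], "twist": -0.9},
  {"claw": 5, "delta_pos": [0.1, -24, 2], "twist": -0.9},
  {"claw": 5, "delta_pos": [0.1, -24, 8], "twist": -0.9},
  {"claw": 5, "delta_pos": [0.1, -24, 12], "twist": -0.9},
  {"claw": 5, "delta_pos": [0.1, -24, 12], "twist": -0.9},
  {"claw": 5, "delta_pos": [0.1, -24, 12], "twist": -0.9},
])

```text
clock: 6.5
tcp_pos: [0.4699, -0.0629, 0.1168]
orientation: [0.0, 0.997, 0.071, 0.001]
wrist_force: [-0.1, -0.3, 1.0]
finger_gap: 0.05
```

Run:
```python
from h import *
s=get_state(); print(s["clock"],s["tcp_pos"],s["wrist_force"],L(s["tcp_pos"]),totool([.4694,-.0647,.067])[0])
snap("side","side3.png",(220,160,400,310),4)
```

```text
6.5 [ 0.46994184 -0.0629137   0.11679962] [-0.11638073 -0.32367435  1.04855456] [-1.64649693e-01  1.05859239e-04  1.16799616e-01] [-0.09  0.17  4.98]
```

View pics/side3.png

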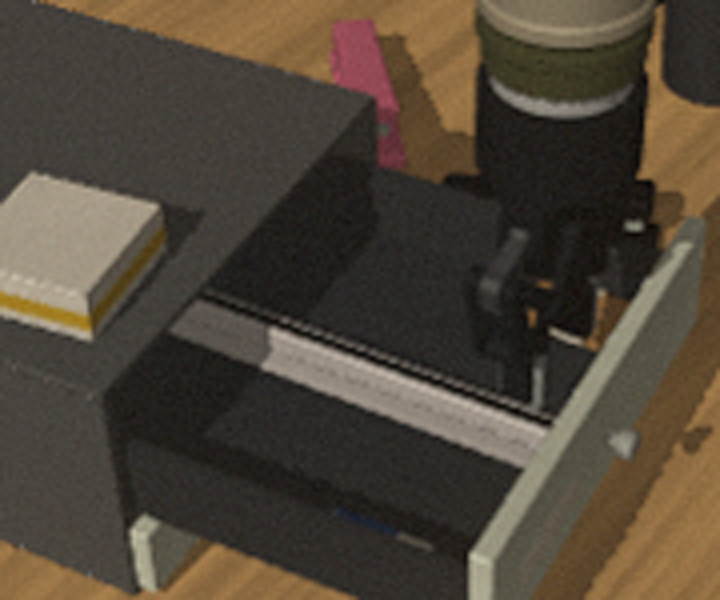

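The side view shows the gripper over the ruler's near end, just inside the drawer front at about crop (540,390). Next I descend and pinch.

Emit:
play_rows([
  {"claw": 5, "delta_pos": [0, 0.2, 2.5], "twist": 0},
  {"claw": 5, "delta_pos": [0, 0.2, 4.5], "twist": 0},
  {"claw": 5, "delta_pos": [0, 0.2, 5.0], "twist": 0},
  {"claw": 3, "delta_pos": [0, 0.2, 5.0], "twist": 0},
  {"claw": 0.8, "delta_pos": [0, 0.2, 5.0], "twist": 0},
  {"claw": 0.8, "delta_pos": [0, 0.2, 5.0], "twist": 0},
  {"claw": 0.8, "delta_pos": [0, 0.2, 5.0], "twist": 0},
  {"claw": 0.8, "delta_pos": [0, 0.2, 5.0], "twist": 0},
], force=30)

```text
clock: 7.55
tcp_pos: [0.4707, -0.0655, 0.0666]
orientation: [0.001, 0.998, 0.071, 0.001]
wrist_force: [-0.2, -0.1, 5.7]
finger_gap: 0.0131
```

Emit:
play_rows([
  {"claw": 0.8, "delta_pos": [0, 0, -1], "twist": 0},
  {"claw": 0.8, "delta_pos": [0, 0, -2], "twist": 0},
  {"claw": 0.8, "delta_pos": [0, 0, -3], "twist": 0},
  {"claw": 0.8, "delta_pos": [0, 0, -4], "twist": 0},
  {"claw": 0.8, "delta_pos": [0, 0, -5], "twist": 0},
  {"claw": 0.8, "delta_pos": [0, 0, -6], "twist": 0},
  {"claw": 0.8, "delta_pos": [0, 0, -7], "twist": 0},
  {"claw": 0.8, "delta_pos": [0, 0, -8], "twist": 0},
  {"claw": 0.8, "delta_pos": [0, 0, -8], "twist": 0},
])

```text
clock: 8.68
tcp_pos: [0.47, -0.0653, 0.1461]
orientation: [0.0, 0.998, 0.07, 0.001]
wrist_force: [0.7, 0.5, -2.3]
finger_gap: 0.0129
```

Run:
```python
from h import *
s=get_state(); print(s["clock"],s["tcp_pos"],s["wrist_force"],s["ft_torque"],s["finger_gap"])
snap("side","side4.png",(220,140,400,290),4)
```

```text
8.675 [ 0.47000147 -0.06527398  0.14609   ] [ 0.6806343   0.4591775  -2.27420341] [ 0.02137899  0.12436667 -0.02621946] 0.012939581224729633
```

View pics/side4.png

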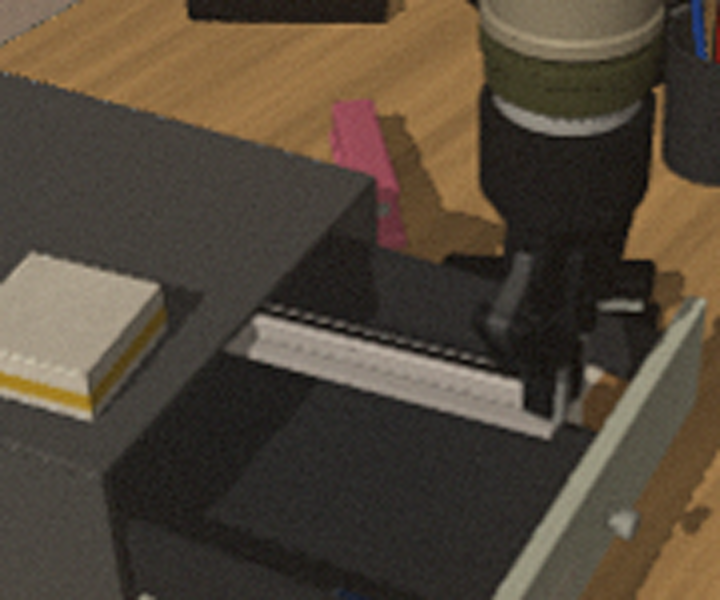

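The ruler is held and slants down under the lip, with its near end at about crop (550,430). I'll keep raising the near end.

Emit:
play_rows([
  {"claw": 0.8, "delta_pos": [0, 0, -1], "twist": 0},
  {"claw": 0.8, "delta_pos": [0, 0, -2], "twist": 0},
  {"claw": 0.8, "delta_pos": [-0.3, 0, -3], "twist": 0},
  {"claw": 0.8, "delta_pos": [-0.6, 0, -4], "twist": 0},
  {"claw": 0.8, "delta_pos": [-1, 0, -5], "twist": 0},
  {"claw": 0.8, "delta_pos": [-1.5, 0, -6], "twist": 0},
  {"claw": 0.8, "delta_pos": [-2, 0, -6.5], "twist": 0},
  {"claw": 0.8, "delta_pos": [-2, 0, -6.5], "twist": 0},
])

```text
clock: 9.72
tcp_pos: [0.4494, -0.068, 0.2107]
orientation: [0.0, 0.998, 0.07, 0.0]
wrist_force: [-1.0, -0.1, -1.1]
finger_gap: 0.0129
```

Run:
```python
from h import *
s=get_state(); print(s["clock"],s["tcp_pos"],s["wrist_force"],s["ft_torque"],s["finger_gap"])
snap("side","side5.png",(220,120,400,270),4)
```

```text
9.725 [ 0.44943406 -0.06803801  0.21068694] [-0.95979673 -0.11159808 -1.11996694] [-0.00486032  0.28803967 -0.02854476] 0.01294517389066844
```

View pics/side5.png

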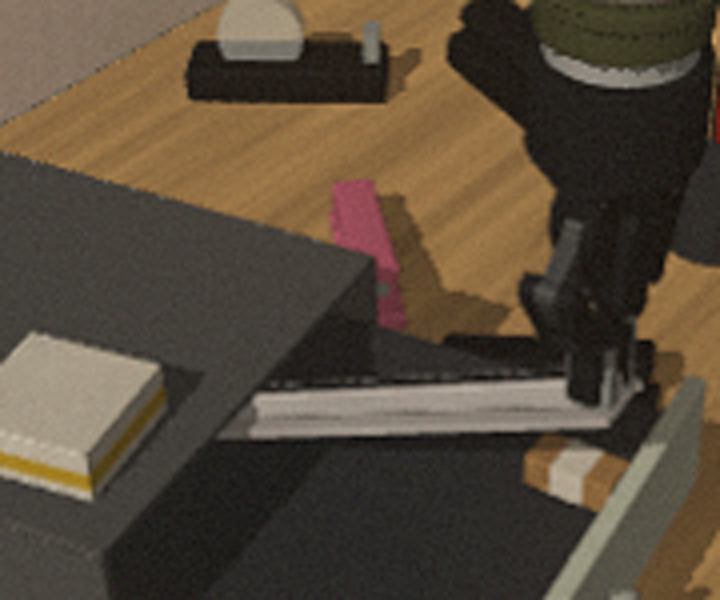

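The near end is up over the front and the ruler slants under the lip (about crop (630,390) to (230,430)). Now I draw it out along the slant.

Emit:
play_rows([
  {"claw": 0.8, "delta_pos": [-1, 0, -0.2], "twist": 0},
  {"claw": 0.8, "delta_pos": [-2.2, 0, -0.5], "twist": 0},
  {"claw": 0.8, "delta_pos": [-3.5, 0, -1], "twist": 0},
  {"claw": 0.8, "delta_pos": [-5, 0, -1.5], "twist": 0},
  {"claw": 0.8, "delta_pos": [-6.5, 0, -2], "twist": 0},
  {"claw": 0.8, "delta_pos": [-8, 0, -2.5], "twist": 0},
  {"claw": 0.8, "delta_pos": [-9, 0, -3], "twist": 0},
  {"claw": 0.8, "delta_pos": [-10, 0, -3], "twist": 0},
  {"claw": 0.8, "delta_pos": [-10, 0, -3], "twist": 0},
], force=40)

```text
clock: 10.9
tcp_pos: [0.3502, -0.0821, 0.2403]
orientation: [0.0, 0.998, 0.07, 0.0]
wrist_force: [0.6, 0.3, -0.1]
finger_gap: 0.0124
```

Run:
```python
from h import *
s=get_state(); print(s["clock"],s["tcp_pos"],L(s["tcp_pos"]),s["wrist_force"],s["ft_torque"],s["finger_gap"])
snap("side","side6.png",(220,120,440,300),3.6)
```

```text
10.9 [ 0.35024302 -0.08208268  0.24028782] [-0.28585581  0.00218729  0.24028782] [ 0.57175406  0.25470877 -0.11519888] [-0.04301307  0.19158063 -0.06037651] 0.012432167352908273
```

View pics/side6.png

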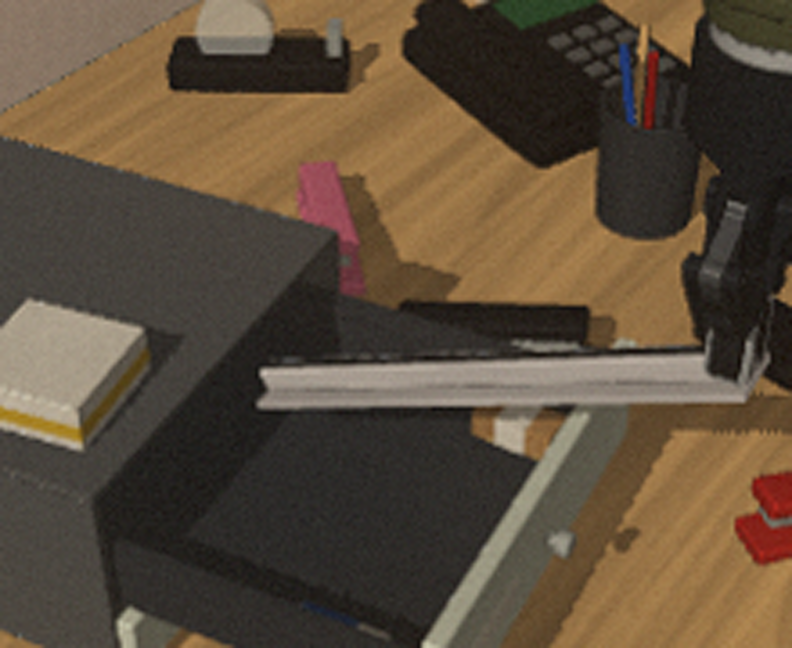

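The whole ruler is in view. Its far end is at about full-picture (292,231), hanging in front of the lip. I'll check the clearance by numbers before lifting.

Run:
```python
from h import *
t=get_state()["tcp_pos"]
for c,px in(("bottom left corner",(292.2,233.3)),("rib top",(293,223))):
  for z in np.arange(.08,.19,.01):
    P=atz("side",px,z); print(c,z.round(2),L(P).round(3),round(np.linalg.norm(P-t),3))
```

```text
bottom left corner 0.08 [ 0.002 -0.03   0.08 ] 0.33
bottom left corner 0.09 [-0.005 -0.02   0.09 ] 0.319
bottom left corner 0.1 [-0.011 -0.01   0.1  ] 0.308
bottom left corner 0.11 [-0.017 -0.     0.11 ] 0.298
bottom left corner 0.12 [-0.024  0.009  0.12 ] 0.288
bottom left corner 0.13 [-0.03   0.019  0.13 ] 0.278
bottom left corner 0.14 [-0.037  0.029  0.14 ] 0.27
bottom left corner 0.15 [-0.043  0.039  0.15 ] 0.261
bottom left corner 0.16 [-0.049  0.049  0.16 ] 0.254
bottom left corner 0.17 [-0.056  0.059  0.17 ] 0.247
bottom left corner 0.18 [-0.062  0.069  0.18 ] 0.241
rib top 0.08 [ 0.018 -0.062  0.08 ] 0.349
rib top 0.09 [ 0.012 -0.052  0.09 ] 0.337
rib top 0.1 [ 0.005 -0.041  0.1  ] 0.325
rib top 0.11 [-0.002 -0.031  0.11 ] 0.314
rib top 0.12 [-0.008 -0.021  0.12 ] 0.303
rib top 0.13 [-0.015 -0.01   0.13 ] 0.292
rib top 0.14 [-0.022  0.     0.14 ] 0.282
rib top 0.15 [-0.028  0.011  0.15 ] 0.273
rib top 0.16 [-0.035  0.021  0.16 ] 0.264
rib top 0.17 [-0.042  0.031  0.17 ] 0.255
rib top 0.18 [-0.048  0.042  0.18 ] 0.248
```

Emit:
play_rows([
  {"claw": 0.8, "delta_pos": [0, 0, 0], "twist": 0},
  {"claw": 0.8, "delta_pos": [0, 0, -1], "twist": 0},
  {"claw": 0.8, "delta_pos": [0, 0, -2.5], "twist": 0},
  {"claw": 0.8, "delta_pos": [0, 0, -4], "twist": 0},
  {"claw": 0.8, "delta_pos": [0, 0, -6], "twist": 0},
  {"claw": 0.8, "delta_pos": [0, 0, -8], "twist": 0},
  {"claw": 0.8, "delta_pos": [0, 0, -10], "twist": 0},
  {"claw": 0.8, "delta_pos": [0, 0, -12], "twist": 0},
  {"claw": 0.8, "delta_pos": [0, 0, -13.5], "twist": 0},
  {"claw": 0.8, "delta_pos": [0, 0, -14.5], "twist": 0},
  {"claw": 0.8, "delta_pos": [0, 0, -15], "twist": 0},
  {"claw": 0.8, "delta_pos": [0, 0, -15], "twist": 0},
], force=60)

```text
clock: 12.45
tcp_pos: [0.3509, -0.082, 0.3904]
orientation: [0.0, 0.998, 0.07, 0.0]
wrist_force: [0.1, 0.1, -0.6]
finger_gap: 0.0121
```

Run:
```python
from h import *
s=get_state(); print(s["clock"],s["tcp_pos"],L(s["tcp_pos"]),s["wrist_force"],s["ft_torque"],s["finger_gap"])
snap("side","side7.png"); snap("top","top7.png")
```

```text
12.45 [ 0.35085812 -0.08203564  0.39043119] [-0.28524198  0.00212591  0.39043119] [ 0.14301515  0.06633528 -0.61025757] [ 0.04335713  0.13538339 -0.05959885] 0.012061660429463139
```

View pics/side7.png

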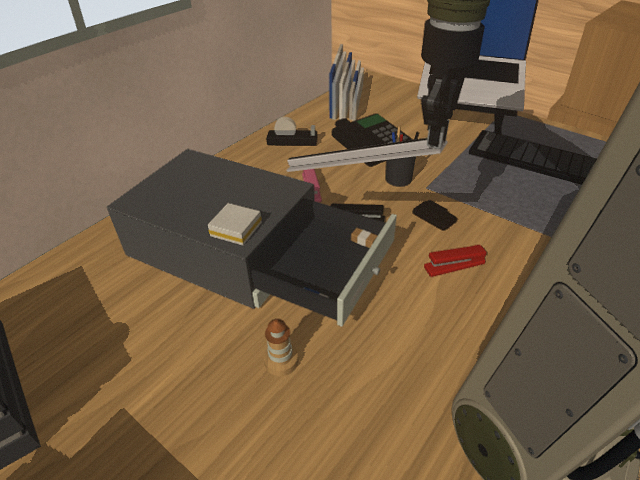

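The ruler is free in the air, its far end at (289,164) and its near end at (440,148). The other things stand where they were. I'll raise it a bit for margin and let it settle.

Emit:
play_rows([
  {"claw": 0.8, "delta_pos": [0, 0, -1], "twist": 0},
  {"claw": 0.8, "delta_pos": [0, 0, -2.5], "twist": 0},
  {"claw": 0.8, "delta_pos": [0, 0, -4], "twist": 0},
  {"claw": 0.8, "delta_pos": [0, 0, -4.5], "twist": 0},
  {"claw": 0.8, "delta_pos": [0, 0, -4.5], "twist": 0},
  {"claw": 0.8, "delta_pos": [0, 0, -4.5], "twist": 0},
  {"claw": 0.8, "delta_pos": [0, 0, -4.5], "twist": 0},
  {"claw": 0.8, "delta_pos": [0, 0, -4.5], "twist": 0},
  {"claw": 0.8, "delta_pos": [0, 0, -4.5], "twist": 0},
  {"claw": 0.8, "delta_pos": [0, 0, -4.5], "twist": 0},
])

```text
clock: 13.8
tcp_pos: [0.3508, -0.082, 0.4353]
orientation: [0.0, 0.998, 0.07, -0.0]
wrist_force: [-0.5, 0.5, -1.0]
finger_gap: 0.0122
```

Run:
```python
from h import *
s=get_state(); print(s["clock"],s["tcp_pos"],s["wrist_force"],s["finger_gap"],np.abs(s["qvel"]).max())
a=snap("side"); print("ruler",[(np.round(d["extent"],1).tolist(),d["conf"]) for d in spotter.spot_in("side","ruler")][:2])
for _ in range(6): b=snap("side")
print("moved px",(np.abs(a.astype(int)-b).max(2)>60).sum())
e=spotter.spot_in("side","ruler")[0]["extent"]; print(e)
for z in np.arange(.26,.38,.02):
    P=atz("side",(e[0]+1,e[3]-3),z); print(z.round(2),L(P).round(3),np.linalg.norm(P-s["tcp_pos"]).round(3))
snap("top")
for q in("eraser","staples","lighthouse","stapler","pencup","mouse","notes"): print(q,[np.round(d["extent"]).astype(int).tolist() for d in spotter.spot_in("top",q)][:3])
```

```text
13.8 [ 0.35077454 -0.08198269  0.43526239] [-0.47126769  0.51970193 -0.99498078] 0.012243632027726409 0.0024333791445161424
ruler [([282.9, 112.1, 449.8, 151.9], 0.56)]
moved px 0Traceback (most recent call last):
  File "<stdin>", line 6, in <module>
IndexError: list index out of range
```

Run:
```python
from h import *
t=get_state()["tcp_pos"]
for z in np.arange(.28,.38,.02):
    P=atz("side",(284,149),z); print(z.round(2),L(P).round(3),np.linalg.norm(P-t).round(3))
snap("top"); 
for q in("eraser","staples","lighthouse","stapler","pencup","mouse","notes"): print(q,[np.round(d["extent"]).astype(int).tolist() for d in spotter.spot_in("top",q)][:3])
env.hand_in()
```

```text
0.28 [ 0.016 -0.046  0.28 ] 0.342
0.3 [-0.003 -0.017  0.3  ] 0.314
0.32 [-0.022  0.013  0.32 ] 0.288
0.34 [-0.041  0.042  0.34 ] 0.265
0.36 [-0.06   0.071  0.36 ] 0.247
eraser [[255, 265, 264, 291], [288, 201, 334, 338]]
staples [[347, 256, 364, 281]]
lighthouse [[189, 277, 224, 300], [255, 266, 268, 292]]
stapler [[383, 198, 425, 255], [395, 116, 449, 172], [377, 328, 443, 377]]
pencup [[489, 197, 542, 236]]
mouse [[452, 268, 482, 316]]
notes [[229, 152, 274, 204]]
the job is handed in; nothing more can be done
```

I pulled the drawer to its stop and took the ruler out on the slant. The job was handed in at about 14.5 s with the ruler held still above the unit. The hand-in gave no verdict.

- **Drawer:** I hooked the front from inside with the closed fingers and pulled until it stalled. The picture then put the front's inner face at 190 mm out.
- **Ruler:** I pinched the rib about 9 mm from its near end and lifted. The ruler swung to about 25° in the grip, with the near end over the drawer front. I drew it back until the far end was about 15–20 mm clear of the lip, then raised it straight up.
- **Final hold:** The grip is 60 N, with the fingers 12 mm apart on the rib. The fingertips are at 0.435 m, the far end at about 0.32 m and the middle at about 0.37 m. No pixels changed over 0.35 s of pictures, so the ruler was still.
- **Other things:** The eraser and staple box were found inside the drawer. The lighthouse, stapler, pen cup and mouse were within a few pixels of where they started. The notes were not measured at the start, but they look to be in the same place in the pictures.
- **Checks that failed or disagreed:** The network once failed to find the held ruler, so I estimated its far end from its known length and one picture corner. The finger gap of 12–13 mm is slightly under the 14 mm rib, but the ruler did not slip.

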